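# Lock the engine-stand sleeve with its linch pin

### The arm

A 7-joint arm with a two-finger parallel gripper is mounted at the origin on the work surface. World frame = base frame: x ahead of the robot, y to its left, z up, the work surface at z = 0. Lengths are in mm, angles in rad, forces in N, time in s.
With the tool pointing down it reaches from about 400 to 875 mm from the base axis. Payload 4.4 kg.
Tool frame: the origin (TCP) lies at the very end of the fingers, on their centre line; the grasp point (between the pads) lies 19 mm behind it; z points along the fingers, y is the line along which they close (so a half turn about z gives the same grasp; the last joint's range is limited). The gripper opens to 85 mm and grips with 20 to 120 N. Pads are 22 mm wide; open, the fingers measure 114 mm over their backs; the gripper's body (76 mm by 85 mm) begins 54 mm behind the grasp point. The pads swing forward as they close: fully open they stand 13 mm farther back than shut.
Start: joints at [-1.415, 0.628, 0.038, 1.517, -0.027, 0.996, -0.02], TCP at [142.964, 634.097, 193.913] pointing down, gripper open.
Joint ranges: [-3.06, 3.06], [-0.37, 2.12], [-1.25, 1.32], [0.18, 2.47], [-1.1, 4.24], [0.23, 1.98], [-2.94, 2.94]. Speed limits (rad/s): [2.57, 2.57, 3.14, 3.14, 3.14, 3.14, 3.14].

### API

Orientations are given as [roll, pitch, yaw] about the fixed x, y, z axes, in that order (R = Rz(yaw) Ry(pitch) Rx(roll)).
In Python, from cell import ctrl gives the robot as it stands.
- The arm moves only by the tool step_arm, never from a script. Its argument "series" is a list that holds one entry, the list of rows, each a list of 7 numbers: the turn, a rotation vector about the tool's x, y, z as a fraction of full scale, then the shift along the tool's x, y, z as a fraction of full scale, then the closure, from 0 (fully open) to 1 (shut). In form: [[[ax, ay, az, tx, ty, tz, gripper], ...]]. A call has 1 to 12 rows; each row shifts and turns the commanded pose from where the row before left it, along the tool's axes as they then stand; what a row does not reach is not made up. Full scale, the value 1, is 150 mm for a shift and 45 degrees for a turn. A row lasts 1/10 s, in which the tool goes at most 50 mm and 8.59 degrees, less where a joint would pass 70% of its speed; a pose out of reach is approached as far as the arm can. A call with a number of a shift or a turn outside -1 to 1 is refused whole. A call with a gripper value outside its range is refused whole. The fingers move at their own pace and stop on an object; the grip force is fixed at half the most. Time passes only in rows, so rows that do not move let the fingers close. It gives the time, the measured TCP pose, the force, the opening and the grip force at its end, in the units of the state.
- ctrl.read_state(): the state, without advancing time (a new reading comes with each control period).
- ctrl.get_image(name): name is "scene" or "side" or "wrist"; returns a dict with "img" (420x560x3 uint8, red, green, blue), "fx", "fy", "cx", "cy" (pixels), "R" (3x3) and "t" (3): a world point X has camera coordinates R X + t. Camera axes: x right, y down, z forward; pixel columns grow to the right and rows downward; lengths in mm; the calibration is good to about 2 mm. A picture is of the moment at which its call begins. There is no depth.
- ctrl.finish_job(): hands the job in; it is judged then, once.
Trained networks look in a picture, given as the dict that the camera call returned (one of the last four; its "shot" number tells which), for a name from the list of things; names that differ only in an ending like _2 or _b are one class to them, and where a whole thing is asked for, a point or a joint stands for the part that bears it (a point fixed in the world has none). Each returns a list of dicts, best first, with "score" (0 to 1); they miss things now and then, are a little off and sometimes report something else, mostly with a low value. They report only what shows in the picture. A call takes as long as a camera call.
- ctrl.recognise(picture, thing): "centre" ([column, row] in pixels, amid what is visible of it).
The state is a dict: "clock": time; "qpos": joint angles; "qd": joint speeds; "tau": joint torques, N m; "eef_pos": TCP position; "tool_rot": TCP orientation; "force": force on the tool from outside, world axes, zero at the start; "torque": the same for the moment, N m; "width": finger opening in mm; "gripper_force": force on a finger pad.
Only numpy, scipy, OpenCV 4.12 (cv2) and the standard library are available. Lean on these libraries where they do the work, as an engineer would, in place of code of your own. Each camera call takes 0.05 s, during which the arm holds its last target. There are 200 camera calls.

### The job

Lock the mounting sleeve onto its stub on the blue bench post: take the linch pin (the one with the big ring) from the wooden block, push it down through the hole until its flange sits fully home on the sleeve, then flip its sprung ring over the open end of the sleeve so that it snaps shut under the pin's point. The post is rubber-mounted, so press with the force of a hand, never more than about 2.5 kg, and leave the other things where they are.

Things in the scene. Friction and masses are not known exactly. Their poses are not given: they have to be found in the camera images.
- pin: Steel linch pin, about 0.2 kg, upright in the wooden block. Origin: centre of the flange's underside, its seating face; z up the pin. Below: round shank, 12 mm diameter to 46 mm, then a taper to a 5 mm flat point at 58 mm. Above: round flange 22 mm across, 8 mm thick, then a square post 16 x 16 mm (flats across x and y) up to 48 mm. The open ring stands out to the pin's -x.
- pin_grip (a point): Middle of the free part of the pin's square post, 35 mm above the pin's origin. Hold the post across the pin's y (flats at y = +-8 mm), fingertips at least 22 mm above the pin's origin, so that they clear the ring, whose pivot line runs along y through the post 14 mm above the origin.
- ring (a joint): Angle (rad) of the pin's round ring: 5 mm wire, circle of 80 mm mean diameter, hinged at a point of the circle. 0: open, 20 degrees above level; 0.35: level; 1.92 (stop): shut, hanging straight down, wire under the pin's point. Over-centre spring: resists with up to 0.3 Nm from the start, turns over at about 1.0, then snaps shut by itself. It can swing shut only over the sleeve's open end.
- ring_far (a point): The point of the ring's wire farthest from its pivot (80 mm from it).
- hole (a point): Mouth of the 14 mm round hole in the sleeve's top, 115 mm above the bench; z up. The hole goes 38 mm down, right through. Sleeve: square steel tube 36 mm wide (y), 38 mm high, open end 16 mm from the hole at -x; 60 mm behind it (+x) is the blue post, as high; a cross plate 42 to 54 mm behind rises 19 mm over the sleeve. The pin goes in with its ring to this -x side (pin's x along this x).
- sleeve (a joint): Height (m) of the rubber-mounted sleeve from its free position: 0 unloaded, negative pushed down, 0.4 mm for each newton; it comes back when let go. So press the pin until the force has risen clearly above the drag (about 19 N in all), not to a measured height, and stay below 25 N (-0.010).
- stub: Dark steel stub inside the sleeve, with a hole of its own 3 mm out of line towards the post, held so by a rubber washer. The pin's taper draws it into line: from about 20 mm depth the pin drags with roughly 9 to 15 N. Origin at the centre of the sleeve's hole when in line.
- mount: Fixed blue post on a dark base plate (160 x 130 x 12 mm); origin on the bench below the hole, -x towards the sleeve's open end, which roughly faces away from the robot.
- rack: Fixed block of wood, 90 x 180 x 72 mm (x, y, z), with two 15 mm holes: the linch pin stands in the one at y = +50 mm, a plain clevis pin in the one at y = -50 mm. Origin: centre of its underside.
- clevis: Bystander: plain steel clevis pin without ring, head 20 mm across and 8 mm high, in the same wooden block. Leave it.
- oilfilter: Bystander: white spin-on oil filter, 76 mm across, 88 mm high, standing in the middle, beyond the work. Origin under its centre.
- spanner: Bystander: open-ended spanner, 200 mm long, lying flat on the bench at the right.
- spraycan: Bystander: spray can, 60 mm across, 190 mm high, standing at the left. Origin under its centre.

How it is judged:
By the outcome, as a careful person would: the job done as asked, in the order asked, and still so for the second after the job is handed in, with the robot touching nothing.
It also fails if it takes over 72 s, if anything falls off the work surface, if the arm or the gripper's body presses on something with over 40 N, if the wrist force passes 120 N, or if a joint passes its speed limit or range.

## Working session

There is one attempt and no reset: what is moved stays moved. The work goes in short steps, Python scripts to look and compute and a tool call to move; the robot and the scene stay as the last step left them, time stands still between calls to the robot, and variables do not carry over. Pictures are saved under pics/ and viewed, at most 10 in all, crops included, and the job is handed in when it is done.

Besides the shell and the picture viewer there is one more tool, called after "Request:" by a JSON object that holds its "api" and its "payload". step_arm: Moves the arm, as the interface text tells. Shift numbers are shares of 150 mm and turn numbers shares of 45 degrees, none past 1 either way. Its arguments: {"type":"object","properties":{"series":{"type":"array","items":{"type":"array","items":{"type":"array","items":{"type":"number","minimum":-1,"maximum":1}}}}},"required":["series"]}

```bash
mkdir -p pics; ls
python3 - <<'E'
from cell import ctrl
import cv2,pickle
s=ctrl.read_state();print(s)
P={}
for n in("scene","side"):
    p=ctrl.get_image(n);P[n]=p
    cv2.imwrite(f"pics/{n}0.png",p["img"][:,:,::-1])
    print(n,p["fx"],p["cx"],p["cy"],p["R"],p["t"])
    for o in("pin","pin_grip","ring_far","hole","mount","rack","clevis","oilfilter","spraycan","spanner"):
        print(o,[(x["centre"],x["score"]) for x in ctrl.recognise(p,o)[:2]])
pickle.dump(P,open("p0.pkl","wb"))
E
```

```text
pics
{'clock': 0.0, 'qpos': array([-1.4147838 ,  0.62936492,  0.0384172 ,  1.51837211, -0.02699408,
        0.99630589, -0.01998514]), 'qd': array([ 4.28070812e-04, -6.30762369e-04,  9.26170708e-04, -5.90156222e-04,
        1.33771379e-03,  7.95684531e-05, -3.14783190e-04]), 'tau': array([-1.55714724e-04, -5.63381946e+01,  1.22633033e+00, -1.93443024e+01,
        1.09717279e-02,  1.04583896e-02,  1.26226684e-05]), 'eef_pos': array([142.80392891, 633.39654677, 192.97522348]), 'tool_rot': array([-3.13965974e+00,  1.70737437e-05,  2.91981817e+00]), 'force': array([ 0.18844217,  0.14287201, -0.15726633]), 'torque': array([-0.00581881, -0.04535712,  0.0259362 ]), 'gripper_force': 0.0, 'width': 85.28462674134288}
scene 473.50597756665513 281.58176237770346 208.37886845043812 [[ 0.56741764  0.82334281  0.01199381]
 [ 0.69916151 -0.4740398  -0.53521907]
 [-0.43498322  0.31207835 -0.84462814]] [-382.47847263 -372.81039932 1582.61951102]
pin [([310.1, 162.2], 0.8)]
pin_grip [([308.9, 161.3], 0.64), ([308.7, 264.4], 0.36)]
ring_far [([328.2, 168.2], 0.65), ([412.2, 130.9], 0.62)]
hole []
mount [([178.8, 226.2], 0.76)]
rack [([296.1, 183.8], 0.73)]
clevis [([285.7, 188.1], 0.46)]
oilfilter [([308.0, 262.7], 0.79)]
spraycan [([412.4, 130.9], 0.65)]
spanner [([126.7, 276.7], 0.7)]
side 452.61731813192154 277.67977126847205 209.98271244777877 [[-0.97153915 -0.23678871 -0.00654194]
 [-0.15523497  0.65730043 -0.73746746]
 [ 0.17892398 -0.71546297 -0.67535099]] [ 625.3363625   118.83019431 1127.04349249]
pin [([296.1, 244.8], 0.59)]
pin_grip [([303.5, 249.9], 0.66)]
ring_far [([272.6, 246.5], 0.72)]
hole [([345.8, 152.9], 0.74)]
mount [([344.8, 167.8], 0.69), ([343.4, 153.9], 0.44)]
rack [([299.3, 252.0], 0.68)]
clevis []
oilfilter [([232.7, 198.2], 0.6)]
spraycan [([219.4, 355.3], 0.83), ([274.2, 246.4], 0.19)]
spanner [([325.2, 141.1], 0.53)]
```

Run:
```python
import cv2,numpy as np
a=cv2.imread("pics/scene0.png");b=cv2.imread("pics/side0.png")
c=cv2.resize(a[90:300,100:380],(800,600),interpolation=3);cv2.imwrite("pics/s0z.png",c)
c=cv2.resize(b[110:320,190:470],(800,600),interpolation=3);cv2.imwrite("pics/d0z.png",c)
```

```text
(no output)
```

View pics/s0z.png

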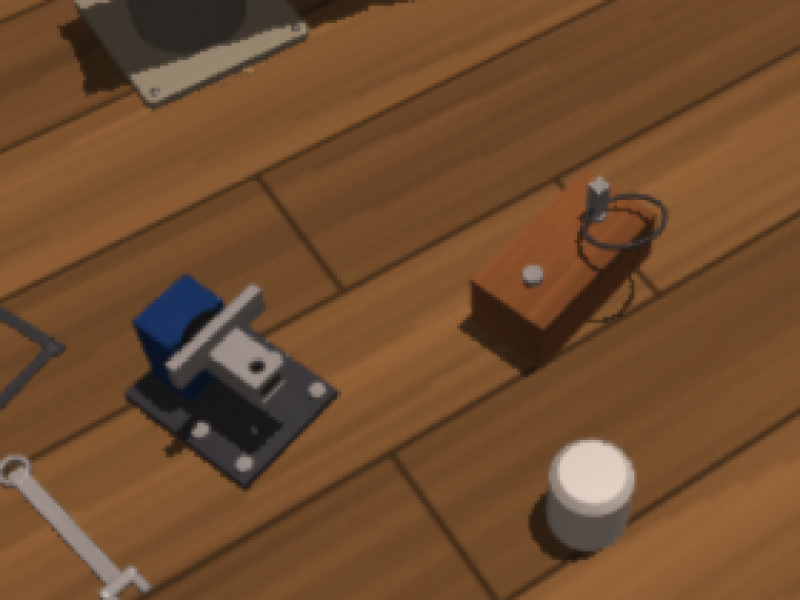

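View pics/d0z.png

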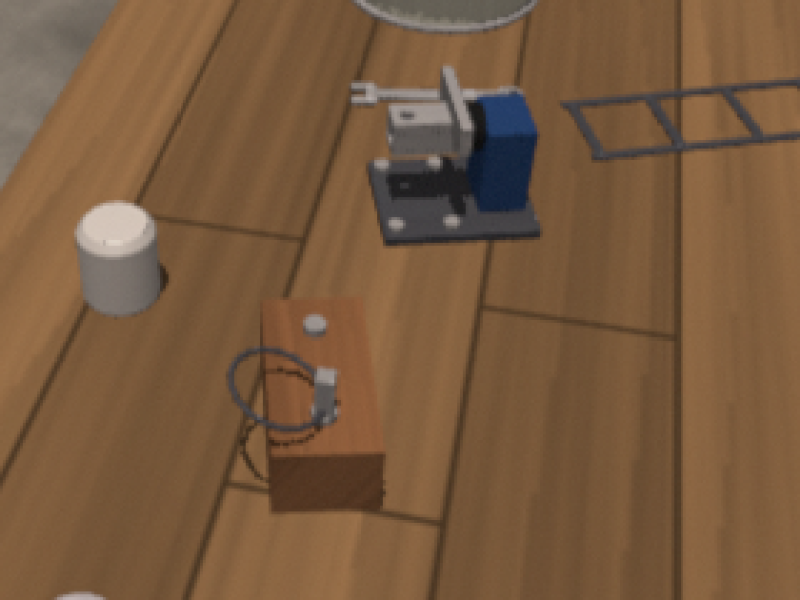

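```bash
cat > h.py <<'E'
import numpy as np
from scipy.optimize import least_squares
def plane(p,uv,z):
    d=p["R"].T@np.array([(uv[0]-p["cx"])/p["fx"],(uv[1]-p["cy"])/p["fy"],1]); c=-p["R"].T@p["t"]
    return c+d*(z-c[2])/d[2]
def proj(p,X):
    X=np.atleast_2d(X)@np.array(p["R"]).T+p["t"]
    return np.c_[p["cx"]+p["fx"]*X[:,0]/X[:,2],p["cy"]+p["fy"]*X[:,1]/X[:,2]]
def tri(ps,uvs):
    r=least_squares(lambda X:np.concatenate([proj(p,X)[0]-u for p,u in zip(ps,uvs)]),[600,0,100.])
    return r.x,np.abs(r.fun).max()
E
python3 - <<'E'
from h import *
import pickle
np.set_printoptions(precision=1,suppress=True)
P=pickle.load(open("p0.pkl","rb"))
F={"scene":dict(hole=(257,367,115),pintop=(599,182,120),clev=(533,271,80),b1=(472,284,72),b2=(545,328,72),b3=(655,212,72),base1=(127,393,12),base2=(247,487,12),base3=(337,393,12),se1=(283,352,115),se2=(250,392,115),cp1=(168,365,134),cp2=(260,290,134)),
"side":dict(hole=(407,115,115),pintop=(325,372,120),clev=(315,321,80),b1=(363,298,72),b2=(262,298,72),b3=(270,457,72),b4=(383,453,72),base1=(0,0,0),base2=(369,163,12),base3=(387,243,12),base4=(539,234,12),se1=(391,128,115),se2=(389,106,115),cp2=(461,128,134),cp1=(443,68,134))}
O={"scene":(100,90),"side":(190,110)}
for n in F:
    for k,v in F[n].items():
        F[n][k]=uv=(v[0]*.35+O[n][0],v[1]*.35+O[n][1]); print(n,k,np.array(uv),plane(P[n],uv,v[2]))
for k in ("hole","pintop","clev"): print(k,*tri([P["scene"],P["side"]],[F["scene"][k],F["side"][k]]))
E
```

```text
scene hole [189.9 218.4] [ 532.2 -185.1  115. ]
scene pintop [309.6 153.7] [536.3 187.3 120. ]
scene clev [286.5 184.8] [564.   91.2  80. ]
scene b1 [265.2 189.4] [539.2  37.3  72. ]
scene b2 [290.8 204.8] [619.6  66.4  72. ]
scene b3 [329.2 164.2] [568.7 236.4  72. ]
scene base1 [144.4 227.5] [ 424.4 -285.    12. ]
scene base2 [186.4 260.4] [ 577.3 -237.8   12. ]
scene base3 [217.9 227.5] [ 537.5 -118.5   12. ]
scene se1 [199.1 213.2] [ 531.4 -158.4  115. ]
scene se2 [187.5 227.2] [ 551.3 -202.4  115. ]
scene cp1 [158.8 217.8] [ 498.9 -251.   134. ]
scene cp2 [191.  191.5] [ 474.1 -147.   134. ]
side hole [332.4 150.2] [ 528.7 -182.9  115. ]
side pintop [303.8 240.2] [538.2 183.6 120. ]
side clev [300.2 222.3] [564.5  88.5  80. ]
side b1 [317.1 214.3] [530.6  41.9  72. ]
side b2 [281.7 214.3] [617.5  62.4  72. ]
side b3 [284.5 269.9] [569.5 238.1  72. ]
side b4 [324.  268.5] [484.4 213.7  72. ]
side base1 [190. 110.] [1094.1 -483.1    0. ]
side base2 [319.1 167.1] [ 569.5 -233.1   12. ]
side base3 [325.4 195.1] [ 529.5 -107.    12. ]
side base4 [378.6 191.9] [ 383.3 -155.8   12. ]
side se1 [326.9 154.8] [ 540.5 -157.6  115. ]
side se2 [326.1 147.1] [ 548.4 -194.1  115. ]
side cp2 [351.4 154.8] [ 473.  -146.1  134. ]
side cp1 [345.  133.8] [ 503. -245.  134.]
hole [ 529.8 -185.   112.8] 0.35387811197131214
pintop [537.8 186.  122.5] 0.0039019085599534264
clev [564.5  90.4  81.6] 0.13274646526787137
```

Run:
```python
from h import *
import pickle,cv2
np.set_printoptions(precision=1,suppress=True)
P=pickle.load(open("p0.pkl","rb"))
S,D=P["scene"],P["side"]
print("can",tri([S,D],[(412.3,130.9),(219.4,355.3)]), "filter",tri([S,D],[(308,262.7),(232.7,198.2)]))
# ring projected for candidate yaws
o=np.array([537.5,185.8,72]);t=np.linspace(0,2*np.pi,9)[:-1]
def ring(yaw):
    c,s=np.cos(yaw),np.sin(yaw);R=np.array([[c,-s,0],[s,c,0],[0,0,1]])
    e=np.array([-np.cos(.349),0,np.sin(.349)]);y=np.array([0,1,0])
    L=np.array([0,0,14])+40*e+40*(np.outer(np.cos(t),e)+np.outer(np.sin(t),y))
    return L@R.T+o
for d in (-30,-10,0,10,20,30,45,60):
    X=ring(np.radians(d+180))
    print(d,((proj(S,X[:1])-(100,90))/.35)[0],((proj(D,X[:1])-(190,110))/.35)[0])
print([ (u,tri([S,D],[(u[0],u[1]),(272.6,246.5)])) for u in [(328.2,168.2)]])
```

```text
can (array([630.7, 489.6, 110.2]), np.float64(0.7579005284842992)) filter (array([771.6,   9.1,  48. ]), np.float64(1.8145643381411958))
-30 [607.  250.5] [255.5 333.7]
-10 [633.5 245. ] [237.5 352.9]
0 [645.3 239.6] [232.1 364. ]
10 [655.5 232.6] [229.4 375.9]
20 [663.8 224.2] [229.6 388.1]
30 [670.1 214.8] [232.7 400.3]
45 [675.2 199.5] [242.9 417.7]
60 [675.  183.6] [259.1 432.9]
[((328.2, 168.2), (array([602. , 206.5, 108.7]), np.float64(1.1315715235837729)))]
```

Request:
{"api": "step_arm", "payload": {"series": [[[0, 0, 0, -0.26, -0.19, -0.04, 0], [0, 0, 0, -0.26, -0.19, -0.04, 0], [0, 0, 0, -0.26, -0.19, -0.04, 0], [0, 0, 0, -0.26, -0.19, -0.04, 0], [0, 0, 0, -0.26, -0.19, -0.02, 0], [0, 0, 0, -0.26, -0.19, -0.02, 0], [0, 0, 0, -0.26, -0.19, -0.02, 0], [0, 0, 0, -0.26, -0.19, -0.02, 0], [0, 0, 0, -0.26, -0.19, 0, 0], [0, 0, 0, -0.26, -0.19, 0, 0], [0, 0, 0, -0.26, -0.19, 0, 0], [0, 0, 0, 0, 0, 0, 0]]]}}

```text
clock: 2.3
eef_pos: [497.9, 225.9, 230.3]
tool_rot: [-3.139, 0.005, 2.908]
force: [-0.2, -0.6, 0.1]
width: 85.4
gripper_force: 0.0
```

Request:
{"api": "step_arm", "payload": {"series": [[[0, 0, -0.16, 0, 0, 0, 0], [0, 0, -0.16, 0, 0, 0, 0], [0, 0, -0.16, 0, 0, 0, 0], [0, 0, -0.16, 0, 0, 0, 0], [0, 0, 0, 0, 0, 0, 0], [0, 0, 0, 0, 0, 0, 0], [0, 0, 0, 0, 0, 0, 0]]]}}

```text
clock: 3.0
eef_pos: [492.4, 234.0, 229.9]
tool_rot: [-3.142, -0.0, -2.863]
force: [-0.5, 0.2, 0.7]
width: 85.5
gripper_force: 0.0
```

```bash
cat >> h.py <<'E'
import cv2,pickle
def snap(ctrl,n,f,box=None,zoom=1):
    p=ctrl.get_image(n);pickle.dump(p,open(f"pics/{f}.pkl","wb"));i=p["img"][:,:,::-1]
    if box: i=i[box[1]:box[3],box[0]:box[2]]
    cv2.imwrite(f"pics/{f}.png",cv2.resize(i,None,fx=zoom,fy=zoom,interpolation=cv2.INTER_CUBIC));return p
def loc(ctrl):
    from scipy.spatial.transform import Rotation as T
    s=ctrl.read_state();R=T.from_euler("xyz",s["tool_rot"]).as_matrix();return s,R
E
python3 - <<'E'
from h import *
from cell import ctrl
np.set_printoptions(precision=2,suppress=True)
s,R=loc(ctrl);print(s["clock"],s["qpos"],s["eef_pos"],s["tool_rot"],s["force"])
p=snap(ctrl,"wrist","w1");print(p["fx"],p["cx"],p["cy"],-p["R"].T@p["t"],p["R"])
for o in("pin","pin_grip","ring_far","clevis","hole"): print(o,[(x["centre"],x["score"]) for x in ctrl.recognise(p,o)[:2]])
E
```

```text
3.0 [-0.47  0.44 -0.04  1.77  0.02  0.94  1.33] [492.37 234.03 229.93] [-3.14 -0.   -2.86] [-0.47  0.25  0.72]
354.44943965463233 273.5247965296163 207.91655870345298 [415.48 212.83 408.81] [[-0.27  0.96 -0.  ]
 [ 0.91  0.26  0.31]
 [ 0.3   0.08 -0.95]]
pin [([212.6, 234.3], 0.6)]
pin_grip [([211.0, 228.9], 0.89)]
ring_far [([171.3, 267.5], 0.81), ([210.5, 227.8], 0.65)]
clevis [([115.3, 209.8], 0.86), ([209.6, 230.5], 0.6)]
hole [([453.2, 318.8], 0.44), ([45.1, 322.6], 0.26)]
```

View pics/w1.png

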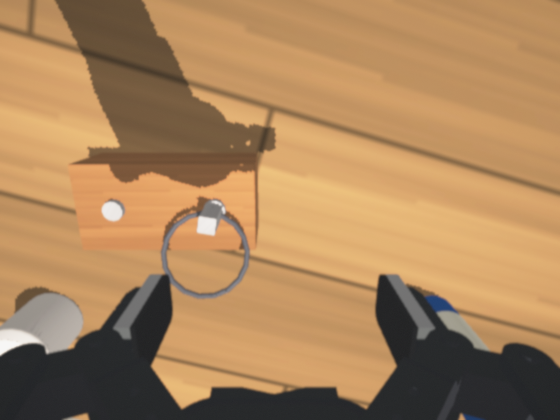

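Run:
```python
from h import *
np.set_printoptions(precision=1,suppress=True)
p=pickle.load(open("pics/w1.pkl","rb"))
g=cv2.cvtColor(p["img"],cv2.COLOR_RGB2HSV)
a=plane(p,(208,227),120);c=plane(p,(112,210.5),80);print("pin",a,"clev",c, np.degrees(np.arctan2(*(a-c)[1::-1]))-90)
B=[plane(p,u,72) for u in((72,163),(257,162),(256,248),(82,248))];print(B)
print("far", plane(p,(205,297),113.4), "center",plane(p,(206,254.5),99.7))
# fit ring: rows of dark pixels
m=(p["img"].max(2)<110)&(g[:,:,1]<120); ys,xs=np.nonzero(m[205:302,155:255]);
from scipy.optimize import least_squares
im=cv2.GaussianBlur(cv2.cvtColor(p["img"],cv2.COLOR_RGB2GRAY).astype(float),(0,0),1)
t=np.linspace(-2.4,2.4,120)
def ring(x,y,yaw,z=72):
    R=np.array([[np.cos(yaw),-np.sin(yaw),0],[np.sin(yaw),np.cos(yaw),0],[0,0,1]])
    e=np.array([-np.cos(.349),0,np.sin(.349)])
    return (np.array([0,0,14])+40*e+40*(np.outer(np.cos(t),e)+np.outer(np.sin(t),[0,1,0])))@R.T+[x,y,z]
from scipy.ndimage import map_coordinates
best=[]
for x in np.arange(532,545,1.):
  for y in np.arange(180,193,1.):
    for d in np.arange(5,31,2.5):
      uv=proj(p,ring(x,y,np.radians(180+d)));best.append((map_coordinates(im,[uv[:,1],uv[:,0]],order=1).mean(),x,y,d))
best.sort();print(best[:5])
```

```text
pin [538.1 188.4 120. ] clev [563.9  90.9  80. ] 14.878916116007233
[array([530.1,  44.4,  72. ]), array([480.4, 214.8,  72. ]), array([567.5, 237.3,  72. ]), array([617.1,  63.8,  72. ])]
far [611.5 200.8 113.4] center [574.7 191.   99.7]
[(np.float64(117.2276564808647), np.float64(536.0), np.float64(181.0), np.float64(12.5)), (np.float64(117.7470588936288), np.float64(536.0), np.float64(182.0), np.float64(10.0)), (np.float64(117.86721478800628), np.float64(535.0), np.float64(184.0), np.float64(7.5)), (np.float64(117.96389706390525), np.float64(535.0), np.float64(186.0), np.float64(5.0)), (np.float64(117.9729976802736), np.float64(536.0), np.float64(184.0), np.float64(7.5))]
```

Request:
{"api": "step_arm", "payload": {"series": [[[0, 0, 0.05, -0.1, -0.19, 0.1, 0], [0, 0, 0.05, -0.1, -0.2, 0.1, 0], [0, 0, 0, 0, 0, 0, 0], [0, 0, 0, 0, 0, 0, 0], [0, 0, 0, 0, 0, 0, 0]]]}}

```text
clock: 3.8
eef_pos: [536.1, 186.3, 200.1]
tool_rot: [3.141, 0.0, -2.938]
force: [0.4, 0.6, -0.4]
width: 85.1
gripper_force: 0.0
```

Run:
```python
from h import *
from cell import ctrl
np.set_printoptions(precision=2,suppress=True)
s,R=loc(ctrl);print(s["clock"],s["qpos"],s["eef_pos"],s["tool_rot"],s["force"])
p=snap(ctrl,"wrist","w2",(170,130,370,280),4)
for o in("pin","pin_grip","ring_far"): print(o,[(x["centre"],x["score"]) for x in ctrl.recognise(p,o)[:2]])
t=s["eef_pos"];print(proj(p,t), proj(p,[537.5,186.5,120]))
```

```text
3.8 [-0.38  0.5  -0.01  1.75  0.01  0.89  1.39] [536.12 186.32 200.13] [ 3.14  0.   -2.94] [ 0.37  0.56 -0.4 ]
pin [([272.2, 213.1], 0.92), ([162.3, 197.6], 0.43)]
pin_grip [([273.7, 209.2], 0.89)]
ring_far [([236.9, 262.9], 0.8)]
[[272.38 245.72]] [[272.49 204.49]]
```

View pics/w2.png

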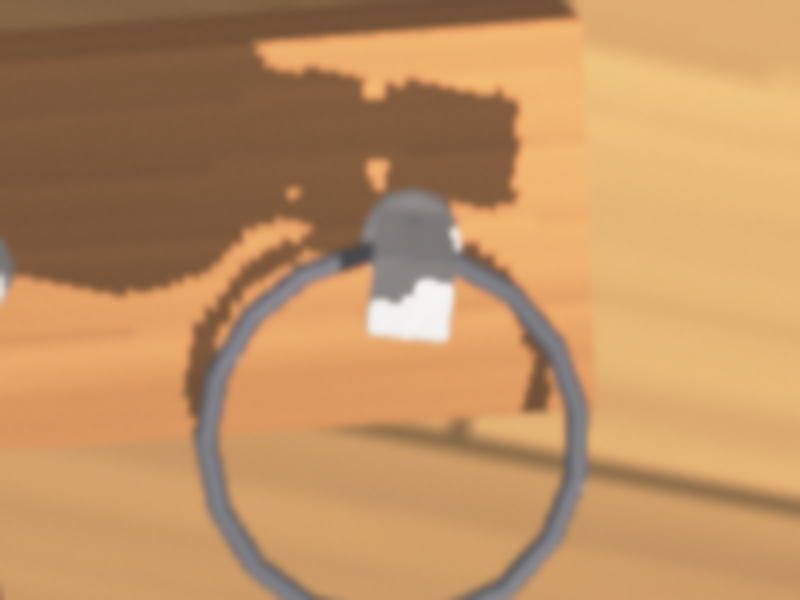

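Run:
```python
from h import *
np.set_printoptions(precision=1,suppress=True)
p=pickle.load(open("pics/w2.pkl","rb"))
f=lambda u,z:plane(p,(170+(u[0]-1.5)/4,130+(u[1]-1.5)/4),z)
a,b=f((367,335),120),f((450,342),120);print(a,b,np.linalg.norm(a-b),np.degrees(np.arctan2(*(a-b)[1::-1]))-90)
l,r=f((208,435),99.7),f((578,440),99.7);c=(l+r)/2;print(l,r,np.linalg.norm(l-r),c,np.degrees(np.arctan2(*(l-r)[1::-1]))-90)
```

```text
[546.3 179.5 120. ] [544.4 195.5 120. ] 16.09458671787059 -173.49118570426262
[582.1 151.4  99.7] [567.4 228.8  99.7] 78.87153836459451 [574.7 190.1  99.7] -169.2357004109664
```

Request:
{"api": "step_arm", "payload": {"series": [[[0, 0, 0.09, -0.008, 0, 0.2, 0], [0, 0, 0, 0, 0, 0.2, 0], [0, 0, 0, 0, 0, 0.17, 0], [0, 0, 0, 0, 0, 0.12, 0], [0, 0, 0, 0, 0, 0, 0], [0, 0, 0, 0, 0, 0, 0], [0, 0, 0, 0, 0, 0, 0]]]}}

```text
clock: 4.7
eef_pos: [538.7, 186.0, 97.7]
tool_rot: [3.141, 0.002, -3.01]
force: [0.2, -0.4, -0.2]
width: 85.5
gripper_force: 0.0
```

Request:
{"api": "step_arm", "payload": {"series": [[[0, 0, 0, 0, 0, 0, 1], [0, 0, 0, 0, 0, 0, 1], [0, 0, 0, 0, 0, 0, 1], [0, 0, 0, 0, 0, 0, 1], [0, 0, 0, 0, 0, 0, 1], [0, 0, 0, 0, 0, 0, 1], [0, 0, 0, 0, 0, 0, 1], [0, 0, 0, 0, 0, 0, 1], [0, 0, 0, 0, 0, 0, 1], [0, 0, 0, 0, 0, 0, 1]]]}}

```text
clock: 5.7
eef_pos: [537.7, 185.4, 96.4]
tool_rot: [-3.142, -0.0, -3.01]
force: [0.4, -0.9, -0.7]
width: -0.2
gripper_force: 0.0
```

Run:
```python
from h import *
from cell import ctrl
a=snap(ctrl,"side","d2",(230,170,370,310),3);b=snap(ctrl,"wrist","w3")
i=cv2.imread("pics/d2.png");w=cv2.imread("pics/w3.png")[100:380,90:470]
cv2.imwrite("pics/c3.png",np.hstack([i,cv2.resize(w,(380,420))]))
```

```text
(no output)
```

View pics/c3.png

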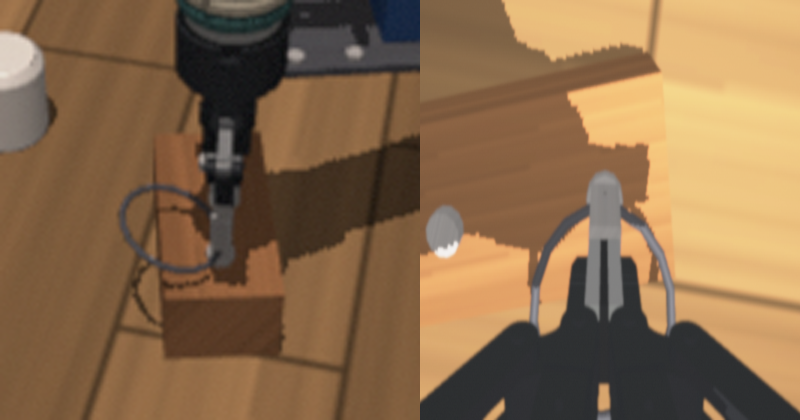

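Run:
```python
from h import *
from cell import ctrl
s=ctrl.read_state();print(s["clock"],s["eef_pos"],s["width"],s["gripper_force"],s["force"])
p=pickle.load(open("pics/d2.pkl","rb"));w=pickle.load(open("pics/w3.pkl","rb"))
for z in(72,96,120,130,140): 
  X=[537.7,185.4,z];print(z,(proj(p,X)-(230,170))*3,(proj(w,X)-(90,100))*(1,1.5)+(420,0))
c=ctrl.get_image("scene");i=c["img"][120:220,250:390,::-1];j=cv2.resize(i,None,fx=4,fy=4,interpolation=2)
k=w["img"][180:340,200:350,::-1];k=cv2.resize(k,(375,400),interpolation=2)
cv2.imwrite("pics/c4.png",np.hstack([j[:,:420],k]));print((proj(c,X)-(250,120))*4)
```

```text
5.8 [537.72576992 185.35251179  96.40001082] 0.12207754455483674 0.0 [-0.2408123  -0.44948184  0.26271026]
72 [[219.36220345 255.63991073]] [[602.58292317 194.29021191]]
96 [[220.3603627  234.35486533]] [[602.45928044 218.24886848]]
120 [[221.39057266 212.38636108]] [[602.30287818 248.55544683]]
130 [[221.82965571 203.02322322]] [[602.22476569 263.69155961]]
140 [[222.27469295 193.53311637]] [[602.13695966 280.70602038]]
[[239.45166873 118.75252407]]
```

View pics/c4.png

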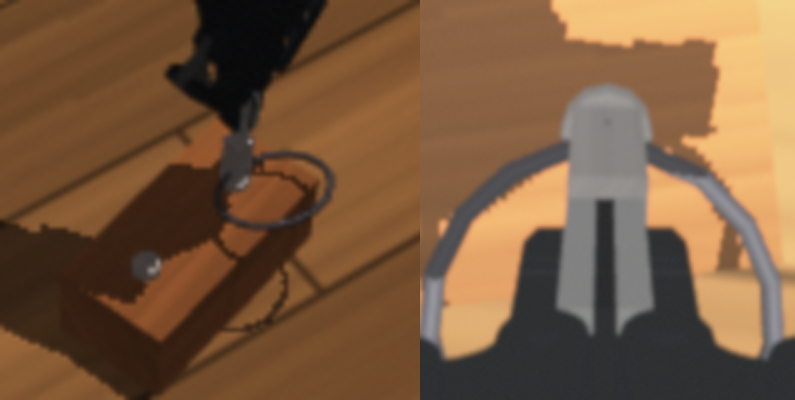

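Request:
{"api": "step_arm", "payload": {"series": [[[0, 0, 0, 0, 0, 0.01, 1], [0, 0, 0, 0, 0, 0.01, 1], [0, 0, 0, 0, 0, 0, 1]]]}}

```text
clock: 6.15
eef_pos: [537.5, 185.3, 93.1]
tool_rot: [-3.141, -0.001, -3.01]
force: [-0.3, -0.2, 0.6]
width: -0.0
gripper_force: 0.0
```

Request:
{"api": "step_arm", "payload": {"series": [[[0, 0, 0, 0, 0, 0.01, 1], [0, 0, 0, 0, 0, 0.01, 1], [0, 0, 0, 0, 0, 0, 1]]]}}

```text
clock: 6.45
eef_pos: [537.5, 185.3, 90.2]
tool_rot: [-3.142, -0.0, -3.01]
force: [-0.8, 0.4, -0.2]
width: 0.3
gripper_force: 0.0
```

Request:
{"api": "step_arm", "payload": {"series": [[[0, 0, 0, 0, 0, 0.01, 1], [0, 0, 0, 0, 0, 0.01, 1], [0, 0, 0, 0, 0, 0, 1]]]}}

```text
clock: 6.75
eef_pos: [537.5, 185.3, 87.1]
tool_rot: [-3.142, -0.0, -3.01]
force: [-0.2, 0.2, -1.0]
width: 0.6
gripper_force: 0.0
```

Run:
```python
from h import *
from cell import ctrl
s=ctrl.read_state();print(s["clock"],s["eef_pos"],s["width"],s["gripper_force"],s["force"])
d=ctrl.get_image("side");w=ctrl.get_image("wrist")
i=cv2.resize(d["img"][210:280,270:336,::-1],(396,420),interpolation=2)
k=cv2.resize(w["img"][200:300,222:322,::-1],(400,400),interpolation=2)
cv2.imwrite("pics/c5.png",np.hstack([i[:400],k]))
for z in(97,120,125,130):
  X=[537.5,185.3,z];print(z,(proj(d,X)-(270,210))*6,(proj(w,X)-(222,200))*4+(396,0))
```

```text
6.75 [537.52003742 185.32098762  87.13871518] 0.623460102230503 0.0 [-0.20643259  0.18573869 -1.01635468]
97 [[201.37735266 226.80696327]] [[597.19986482 212.84577438]]
120 [[203.36195428 184.67288007]] [[596.47198535 298.50138856]]
125 [[203.80149735 175.34116147]] [[596.28721944 320.24432617]]
130 [[204.24400045 165.94659976]] [[596.09104783 343.32946652]]
```

View pics/c5.png

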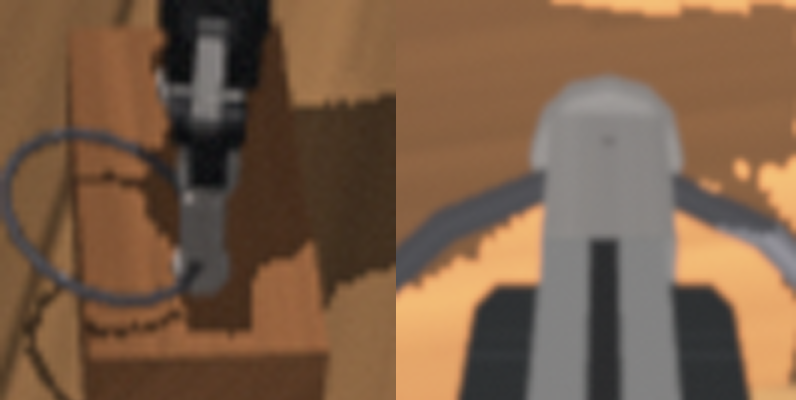

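Request:
{"api": "step_arm", "payload": {"series": [[[0, 0, 0, 0, 0, 0.007, 1], [0, 0, 0, 0, 0, 0.007, 1], [0, 0, 0, 0, 0, 0, 1]]]}}

```text
clock: 7.15
eef_pos: [537.6, 185.3, 85.1]
tool_rot: [-3.142, -0.0, -3.01]
force: [-0.4, 0.1, 1.0]
width: -0.2
gripper_force: 0.0
```

Request:
{"api": "step_arm", "payload": {"series": [[[0, 0, 0, 0, 0, 0.007, 1], [0, 0, 0, 0, 0, 0, 1]]]}}

```text
clock: 7.35
eef_pos: [537.6, 185.3, 84.1]
tool_rot: [-3.142, -0.0, -3.01]
force: [0.7, 1.3, 0.2]
width: -0.1
gripper_force: 0.0
```

Request:
{"api": "step_arm", "payload": {"series": [[[0, 0, 0, 0, 0, 0.007, 1], [0, 0, 0, 0, 0, 0, 1]]]}}

```text
clock: 7.55
eef_pos: [537.6, 185.3, 83.1]
tool_rot: [-3.142, -0.0, -3.01]
force: [0.7, 0.3, 0.7]
width: 0.0
gripper_force: 0.0
```

Request:
{"api": "step_arm", "payload": {"series": [[[0, 0, 0, 0, 0, 0.007, 1], [0, 0, 0, 0, 0, 0, 1]]]}}

```text
clock: 7.75
eef_pos: [538.0, 185.5, 82.7]
tool_rot: [3.141, 0.001, -3.01]
force: [-1.4, 0.7, 3.3]
width: -0.2
gripper_force: 2.3
```

Request:
{"api": "step_arm", "payload": {"series": [[[0, 0, 0, 0, 0, 0.007, 1], [0, 0, 0, 0, 0, 0, 1]]]}}

```text
clock: 7.95
eef_pos: [538.3, 185.6, 82.7]
tool_rot: [3.141, 0.002, -3.01]
force: [-3.0, -1.2, 11.9]
width: 0.1
gripper_force: 6.1
```

Request:
{"api": "step_arm", "payload": {"series": [[[0, 0, 0, 0, 0, 0.007, 1], [0, 0, 0, 0, 0, 0, 1]]]}}

```text
clock: 8.15
eef_pos: [538.7, 185.7, 82.6]
tool_rot: [3.141, 0.003, -3.01]
force: [-3.7, -1.3, 19.4]
width: -0.1
gripper_force: 9.6
```

Request:
{"api": "step_arm", "payload": {"series": [[[0, 0, 0, 0, 0, -0.05, 1], [0, 0, 0, 0, 0, 0, 0], [0, 0, 0, 0, 0, 0, 0], [0, 0, 0, 0, 0, 0, 0], [0, 0, 0, 0, 0, 0, 0], [0, 0, 0, 0, 0, 0, 0], [0, 0, 0, 0, 0, 0, 0], [0, 0, 0, 0, 0, 0, 0], [0, 0, 0, 0, 0, 0, 0]]]}}

```text
clock: 9.05
eef_pos: [537.7, 185.4, 87.5]
tool_rot: [-3.142, -0.0, -3.01]
force: [0.1, -0.2, 0.1]
width: 85.5
gripper_force: 0.0
```

Request:
{"api": "step_arm", "payload": {"series": [[[0, 0, 0, 0, 0, 0.06, 0], [0, 0, 0, 0, 0, 0.06, 0], [0, 0, 0, 0, 0, 0.065, 0], [0, 0, 0, 0, 0, 0, 0], [0, 0, 0, 0, 0, 0, 0], [0, 0, 0, 0, 0, 0, 0]]]}}

```text
clock: 9.65
eef_pos: [537.9, 185.5, 59.9]
tool_rot: [3.141, 0.0, -3.01]
force: [0.3, 0.1, -0.3]
width: 85.3
gripper_force: 0.0
```

Request:
{"api": "step_arm", "payload": {"series": [[[0, 0, 0, 0, 0, 0, 1], [0, 0, 0, 0, 0, 0, 1], [0, 0, 0, 0, 0, 0, 1], [0, 0, 0, 0, 0, 0, 1], [0, 0, 0, 0, 0, 0, 1], [0, 0, 0, 0, 0, 0, 1], [0, 0, 0, 0, 0, 0, 1], [0, 0, 0, 0, 0, 0, 1], [0, 0, 0, 0, 0, 0, 1], [0, 0, 0, 0, 0, 0, 1]]]}}

```text
clock: 10.65
eef_pos: [537.8, 185.5, 60.0]
tool_rot: [3.141, 0.0, -3.01]
force: [-1.5, -0.8, 5.6]
width: 14.8
gripper_force: 59.6
```

Request:
{"api": "step_arm", "payload": {"series": [[[0, 0, 0, 0, 0, -0.05, 1], [0, 0, 0, 0, 0, -0.15, 1], [0, 0, 0, 0, 0, -0.22, 1], [0, 0, 0, 0, 0, -0.22, 1], [0, 0, 0, 0, 0, -0.22, 1], [0, 0, 0, 0, 0, 0, 1], [0, 0, 0, 0, 0, 0, 1], [0, 0, 0, 0, 0, 0, 1]]]}}

```text
clock: 11.45
eef_pos: [536.4, 184.8, 187.3]
tool_rot: [-3.141, -0.003, -3.01]
force: [-0.8, 0.4, -2.0]
width: 14.9
gripper_force: 59.1
```

Run:
```python
from h import *
from cell import ctrl
np.set_printoptions(precision=3,suppress=True)
s,R=loc(ctrl);print(s["clock"],s["qpos"],s["eef_pos"],s["width"],s["force"])
d=R.T@(np.array([530.5,-184.5,s["eef_pos"][2]])-s["eef_pos"]);print(d,d/150)
```

```text
11.45 [-0.388  0.518  0.009  1.758 -0.006  0.87   1.327] [536.393 184.795 187.287] 14.926144752122841 [-0.816  0.403 -1.985]
[  54.305 -365.327    0.477] [ 0.362 -2.436  0.003]
```

Request:
{"api": "step_arm", "payload": {"series": [[[0, 0, 0, 0.04, -0.15, 0, 1], [0, 0, 0, 0.04, -0.27, 0, 1], [0, 0, 0, 0.04, -0.29, 0, 1], [0, 0, 0, 0.04, -0.29, 0, 1], [0, 0, 0, 0.04, -0.29, 0, 1], [0, 0, 0, 0.04, -0.29, 0, 1], [0, 0, 0, 0.04, -0.29, 0, 1], [0, 0, 0, 0.04, -0.27, 0, 1], [0, 0, 0, 0.04, -0.2, 0, 1], [0, 0, 0, 0, -0.09, 0, 1], [0, 0, 0, 0, 0, 0, 1]]]}}

```text
clock: 12.55
eef_pos: [531.2, -184.9, 187.4]
tool_rot: [3.141, -0.002, -3.014]
force: [-0.7, 0.1, -1.1]
width: 14.8
gripper_force: 59.1
```

Request:
{"api": "step_arm", "payload": {"series": [[[0, 0, -0.11, 0, 0, 0, 1], [0, 0, -0.11, 0, 0, 0, 1], [0, 0, 0, 0, 0, 0, 1], [0, 0, 0, 0, 0, 0, 1], [0, 0, 0, 0, 0, 0, 1]]]}}

```text
clock: 13.05
eef_pos: [532.1, -181.9, 188.6]
tool_rot: [3.141, -0.0, -2.837]
force: [0.1, 0.6, -1.7]
width: 14.7
gripper_force: 59.2
```

Run:
```python
from h import *
from cell import ctrl
np.set_printoptions(precision=2,suppress=True)
s,R=loc(ctrl);print(s["clock"],s["qpos"],s["eef_pos"],s["tool_rot"],s["width"],s["force"])
S=snap(ctrl,"scene","s6");D=snap(ctrl,"side","d6");W=snap(ctrl,"wrist","w6")
e=s["eef_pos"]
for n,p in zip("SDW",(S,D,W)):
  print(n,"hole",proj(p,[530.5,-184.5,115]),"point",proj(p,e+[0,0,-46]),"origin",proj(p,e+[0,0,12]),[(x["centre"],x["score"]) for x in ctrl.recognise(p,"hole")[:2]])
i=cv2.resize(S["img"][170:250,150:230,::-1],(400,400),interpolation=2)
j=cv2.resize(D["img"][100:180,290:370,::-1],(400,400),interpolation=2)
cv2.imwrite("pics/c6.png",np.hstack([i,j]))
```

```text
13.05 [ 0.29  0.51 -0.02  1.77  0.01  0.86  2.14] [ 532.06 -181.89  188.58] [ 3.14 -0.   -2.84] 14.720575317890049 [ 0.12  0.56 -1.75]
S hole [[189.82 217.87]] point [[189.37 212.05]] origin [[185.65 199.14]] [([178.2, 215.3], 0.94), ([178.9, 228.9], 0.6)]
D hole [[331.89 149.84]] point [[331.93 142.07]] origin [[333.54 123.98]] [([341.4, 154.7], 0.83)]
W hole [[270.57 202.5 ]] point [[273.27 217.75]] origin [[273.21 255.24]] [([275.8, 286.6], 0.63), ([268.1, 142.8], 0.55)]
```

View pics/c6.png

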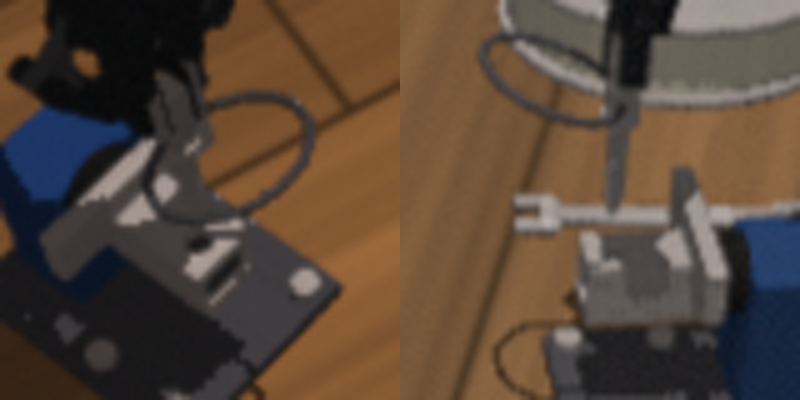

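Run:
```python
from h import *
W=pickle.load(open("pics/w6.pkl","rb"))
i=cv2.convertScaleAbs(W["img"][130:280,170:370,::-1],alpha=1.3)
cv2.imwrite("pics/c7.png",cv2.resize(i,(800,600),interpolation=2))
```

```text
(no output)
```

View pics/c7.png

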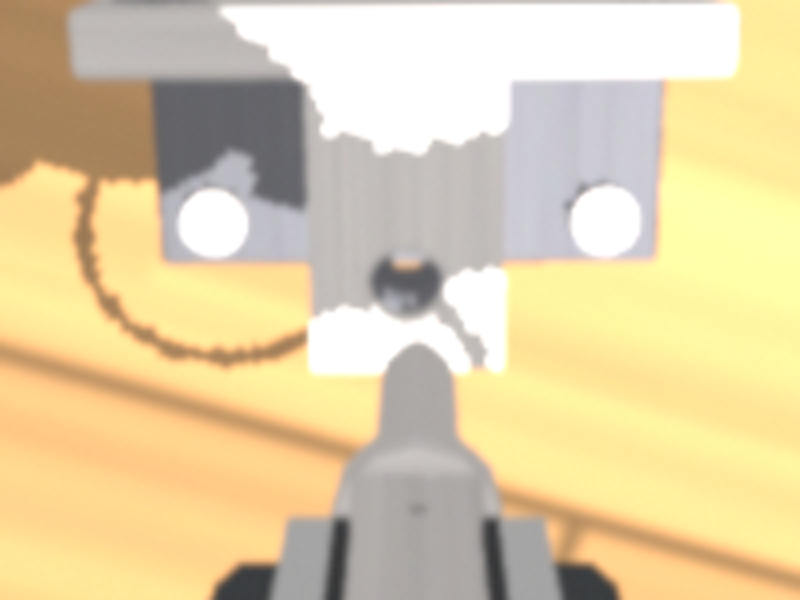

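Run:
```python
from h import *
from cell import ctrl
np.set_printoptions(precision=2,suppress=True)
W=pickle.load(open("pics/w6.pkl","rb"))
f=lambda u,z:plane(W,(170+(u[0]-1.5)/4,130+(u[1]-1.5)/4),z)
s,R=loc(ctrl);h=f((407,285),115);pt=f((418,350),s["eef_pos"][2]-46)
a,b=f((308,373),115),f((505,373),115);c,d=f((75,80),134),f((738,77),134)
print(h,pt,s["eef_pos"],a,b,np.linalg.norm(a-b),np.degrees(np.arctan2(*(a-b)[1::-1]))+90,np.linalg.norm(c-d),np.degrees(np.arctan2(*(c-d)[1::-1]))+90,np.degrees(s["tool_rot"][2])+180)
print("open end dist",np.dot((a+b)/2-h,[np.cos(.3),np.sin(.3),0]))
for q in(pt,s["eef_pos"]): print(R.T@np.r_[(h-q)[:2],0]/150)
```

```text
[ 529.11 -184.3   115.  ] [ 531.39 -181.49  142.78] [ 532.02 -182.97  188.78] [ 551.4  -197.06  115.  ] [ 540.22 -161.36  115.  ] 37.40777723025706 17.388282106136643 108.9888553059391 17.64859064441586 17.428058845396833
open end dist 17.453797609464477
[ 0.02 -0.01 -0.  ]
[ 0.02 -0.    0.  ]
```

Request:
{"api": "step_arm", "payload": {"series": [[[0, 0, 0, 0.02, -0.006, 0, 1], [0, 0, 0, 0, 0, 0.08, 1], [0, 0, 0, 0, 0, 0.06, 1], [0, 0, 0, 0, 0, 0.04, 1], [0, 0, 0, 0, 0, 0.03, 1], [0, 0, 0, 0, 0, 0.02, 1], [0, 0, 0, 0, 0, 0, 1], [0, 0, 0, 0, 0, 0, 1]]]}}

```text
clock: 14.15
eef_pos: [529.6, -184.9, 154.4]
tool_rot: [-3.141, 0.0, -2.837]
force: [0.7, 0.4, -1.9]
width: 14.9
gripper_force: 59.2
```

Request:
{"api": "step_arm", "payload": {"series": [[[0, 0, 0, 0, 0, 0.02, 1], [0, 0, 0, 0, 0, 0.02, 1], [0, 0, 0, 0, 0, 0, 1]]]}}

```text
clock: 14.45
eef_pos: [529.3, -184.8, 147.9]
tool_rot: [3.141, -0.0, -2.837]
force: [0.0, 0.1, -2.4]
width: 14.4
gripper_force: 59.1
```

Request:
{"api": "step_arm", "payload": {"series": [[[0, 0, 0, 0, 0, 0.02, 1], [0, 0, 0, 0, 0, 0.02, 1], [0, 0, 0, 0, 0, 0.02, 1], [0, 0, 0, 0, 0, 0, 1]]]}}

```text
clock: 14.85
eef_pos: [529.3, -185.3, 139.3]
tool_rot: [-3.141, -0.0, -2.837]
force: [-1.2, -1.4, 2.3]
width: 14.8
gripper_force: 59.8
```

Request:
{"api": "step_arm", "payload": {"series": [[[0, 0, 0, 0, 0, 0.02, 1], [0, 0, 0, 0, 0, 0.02, 1], [0, 0, 0, 0, 0, 0.02, 1], [0, 0, 0, 0, 0, 0, 1]]]}}

```text
clock: 15.25
eef_pos: [529.6, -185.4, 131.1]
tool_rot: [-3.141, 0.0, -2.838]
force: [-2.2, -1.1, 8.3]
width: 14.9
gripper_force: 60.5
```

Request:
{"api": "step_arm", "payload": {"series": [[[0, 0, 0, 0, 0, 0.02, 1], [0, 0, 0, 0, 0, 0.02, 1], [0, 0, 0, 0, 0, 0.02, 1], [0, 0, 0, 0, 0, 0, 1]]]}}

```text
clock: 15.65
eef_pos: [529.5, -185.4, 122.1]
tool_rot: [-3.141, 0.0, -2.838]
force: [-2.3, -0.4, 8.7]
width: 14.5
gripper_force: 60.6
```

Request:
{"api": "step_arm", "payload": {"series": [[[0, 0, 0, 0, 0, 0.02, 1], [0, 0, 0, 0, 0, 0.02, 1], [0, 0, 0, 0, 0, 0.02, 1], [0, 0, 0, 0, 0, 0, 1]]]}}

```text
clock: 16.05
eef_pos: [529.3, -185.5, 113.0]
tool_rot: [-3.141, -0.0, -2.838]
force: [-2.4, -1.4, 8.5]
width: 14.7
gripper_force: 60.6
```

Request:
{"api": "step_arm", "payload": {"series": [[[0, 0, 0, 0, 0, 0.02, 1], [0, 0, 0, 0, 0, 0.02, 1], [0, 0, 0, 0, 0, 0, 1]]]}}

```text
clock: 16.35
eef_pos: [529.2, -185.5, 107.0]
tool_rot: [-3.141, -0.0, -2.838]
force: [-3.7, -1.1, 9.1]
width: 14.3
gripper_force: 60.6
```

Request:
{"api": "step_arm", "payload": {"series": [[[0, 0, 0, 0, 0, 0.01, 1], [0, 0, 0, 0, 0, 0.01, 1], [0, 0, 0, 0, 0, 0, 1]]]}}

```text
clock: 16.65
eef_pos: [529.3, -185.6, 104.2]
tool_rot: [-3.141, -0.0, -2.838]
force: [-3.1, -1.4, 8.8]
width: 14.5
gripper_force: 60.7
```

Request:
{"api": "step_arm", "payload": {"series": [[[0, 0, 0, 0, 0, 0.01, 1], [0, 0, 0, 0, 0, 0.01, 1], [0, 0, 0, 0, 0, 0, 1]]]}}

```text
clock: 16.95
eef_pos: [529.2, -185.5, 101.2]
tool_rot: [-3.141, -0.0, -2.838]
force: [-2.8, -1.0, 8.7]
width: 14.7
gripper_force: 60.7
```

Request:
{"api": "step_arm", "payload": {"series": [[[0, 0, 0, 0, 0, 0.01, 1], [0, 0, 0, 0, 0, 0, 1]]]}}

```text
clock: 17.15
eef_pos: [529.2, -185.5, 99.7]
tool_rot: [-3.141, -0.0, -2.838]
force: [-3.6, -1.1, 9.9]
width: 14.6
gripper_force: 60.7
```

Request:
{"api": "step_arm", "payload": {"series": [[[0, 0, 0, 0, 0, 0.01, 1], [0, 0, 0, 0, 0, 0, 1]]]}}

```text
clock: 17.35
eef_pos: [529.2, -185.6, 98.4]
tool_rot: [-3.141, -0.0, -2.838]
force: [-4.5, -0.9, 11.2]
width: 14.6
gripper_force: 60.8
```

Rising now as predicted (seat about 98.7); continue in 1.5 mm steps.

Request:
{"api": "step_arm", "payload": {"series": [[[0, 0, 0, 0, 0, 0.01, 1], [0, 0, 0, 0, 0, 0, 1]]]}}

```text
clock: 17.55
eef_pos: [529.2, -185.5, 97.2]
tool_rot: [-3.141, 0.0, -2.838]
force: [-3.7, -0.1, 13.4]
width: 14.3
gripper_force: 61.1
```

Request:
{"api": "step_arm", "payload": {"series": [[[0, 0, 0, 0, 0, 0.007, 1], [0, 0, 0, 0, 0, 0, 1]]]}}

```text
clock: 17.75
eef_pos: [529.3, -185.5, 96.5]
tool_rot: [-3.141, 0.0, -2.838]
force: [-5.4, -0.9, 16.1]
width: 14.9
gripper_force: 61.4
```

Request:
{"api": "step_arm", "payload": {"series": [[[0, 0, 0, 0, 0, 0.005, 1], [0, 0, 0, 0, 0, 0, 1], [0, 0, 0, 0, 0, 0, 1]]]}}

```text
clock: 18.05
eef_pos: [529.3, -185.5, 96.0]
tool_rot: [-3.141, 0.0, -2.838]
force: [-5.8, 0.6, 16.9]
width: 14.8
gripper_force: 61.6
```

Request:
{"api": "step_arm", "payload": {"series": [[[0, 0, 0, 0, 0, -0.02, 1], [0, 0, 0, 0, 0, -0.02, 1], [0, 0, 0, 0, 0, 0, 1], [0, 0, 0, 0, 0, 0, 0], [0, 0, 0, 0, 0, 0, 0], [0, 0, 0, 0, 0, 0, 0], [0, 0, 0, 0, 0, 0, 0], [0, 0, 0, 0, 0, 0, 0], [0, 0, 0, 0, 0, 0, 0], [0, 0, 0, 0, 0, 0, 0]]]}}

```text
clock: 19.05
eef_pos: [529.4, -184.8, 99.9]
tool_rot: [3.142, -0.0, -2.837]
force: [-0.0, 0.6, 0.3]
width: 85.2
gripper_force: 0.0
```

Request:
{"api": "step_arm", "payload": {"series": [[[0, 0, 0, 0, 0, -0.1, 0], [0, 0, 0, 0, 0, -0.2, 0], [0, 0, 0, 0, 0, -0.2, 0], [0, 0, 0, 0, 0, 0, 0], [0, 0, 0, 0, 0, 0, 0], [0, 0, 0, 0, 0, 0, 0]]]}}

```text
clock: 19.65
eef_pos: [528.5, -184.6, 174.0]
tool_rot: [3.14, -0.002, -2.837]
force: [-0.7, -0.1, 0.0]
width: 85.6
gripper_force: 0.0
```

Run:
```python
from h import *
from cell import ctrl
np.set_printoptions(precision=3,suppress=True)
s,R=loc(ctrl);print(s["clock"],s["eef_pos"],s["tool_rot"],s["force"])
S=snap(ctrl,"scene","s8");D=snap(ctrl,"side","d8");W=snap(ctrl,"wrist","w8")
for n,p in zip("SDW",(S,D,W)):
  print(n,[(x["centre"],x["score"]) for x in ctrl.recognise(p,"ring_far")[:2]],"exp far",proj(p,[529.3+75.2*.954,-185.5+75.2*.3,156.4]),"exp hole",proj(p,[529.3,-185.5,115]),proj(p,[529.3,-185.5,163]))
a=cv2.resize(D["img"][95:175,285:365,::-1],(400,400),interpolation=2)
w=cv2.resize(W["img"][150:300,200:350,::-1],(400,400),interpolation=2)
cv2.imwrite("pics/c8.png",np.hstack([a,w]))
```

```text
19.65 [ 528.545 -184.558  174.04 ] [ 3.14  -0.002 -2.837] [-0.713 -0.105  0.012]
S [([192.1, 231.9], 0.51)] exp far [[209.315 225.413]] exp hole [[189.244 217.727]] [[186.244 207.54 ]]
D [([317.2, 145.2], 0.59), ([328.7, 144.6], 0.57)] exp far [[306.373 138.426]] exp hole [[332.368 149.693]] [[333.679 135.247]]
W [([298.4, 323.0], 0.57)] exp far [[270.777 339.95 ]] exp hole [[270.775 212.273]] [[270.268 238.663]]
```

View pics/c8.png

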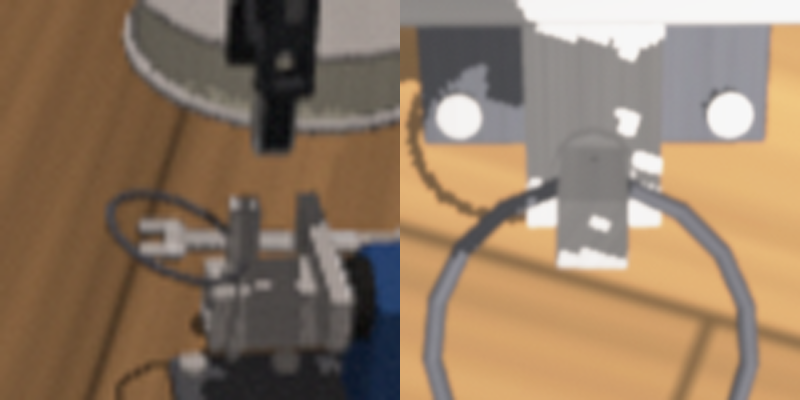

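Request:
{"api": "step_arm", "payload": {"series": [[[0, 0, 0, -0.24, 0, 0, 1], [0, 0, 0, -0.237, 0, 0, 1], [0, 0, 0, 0, 0, 0, 1], [0, 0, 0, 0, 0, 0, 1], [0, 0, 0, 0, 0, 0, 1], [0, 0, 0, 0, 0, 0, 1], [0, 0, 0, 0, 0, 0, 1], [0, 0, 0, 0, 0, 0.1, 1], [0, 0, 0, 0, 0, 0.1, 1], [0, 0, 0, 0, 0, 0.1, 1], [0, 0, 0, 0, 0, 0, 1], [0, 0, 0, 0, 0, 0, 1]]]}}

```text
clock: 21.15
eef_pos: [597.5, -163.6, 130.3]
tool_rot: [3.142, -0.0, -2.838]
force: [0.5, 0.2, 0.5]
width: 0.0
gripper_force: 0.0
```

Request:
{"api": "step_arm", "payload": {"series": [[[0, 0, 0, 0, 0, 0.04, 1], [0, 0, 0, 0, 0, 0.04, 1], [0, 0, 0, 0, 0, 0.04, 1], [0, 0, 0, 0, 0, 0, 1]]]}}

```text
clock: 21.55
eef_pos: [599.0, -163.1, 112.0]
tool_rot: [-3.141, 0.002, -2.837]
force: [2.7, -0.1, 3.8]
width: -0.3
gripper_force: 1.8
```

Request:
{"api": "step_arm", "payload": {"series": [[[0, 0, 0, 0, 0, 0.04, 1], [0, 0, 0, 0.005, 0, 0.04, 1], [0, 0, 0, 0.005, 0, 0.04, 1], [0, 0, 0, 0, 0, 0.04, 1], [0, 0, 0, 0, 0, 0, 1]]]}}

```text
clock: 22.05
eef_pos: [593.9, -164.1, 86.3]
tool_rot: [3.14, -0.004, -2.838]
force: [-0.7, -0.7, 1.5]
width: 0.1
gripper_force: 1.2
```

Request:
{"api": "step_arm", "payload": {"series": [[[0, 0, 0, 0.005, 0, 0.04, 1], [0, 0, 0, 0.01, 0, 0.04, 1], [0, 0, 0, 0.01, 0, 0.04, 1], [0, 0, 0, 0.01, 0, 0.04, 1], [0, 0, 0, 0, 0, 0, 1]]]}}

```text
clock: 22.55
eef_pos: [589.7, -165.6, 62.8]
tool_rot: [3.14, -0.003, -2.838]
force: [-2.5, -0.8, 3.1]
width: 0.2
gripper_force: 1.8
```

Request:
{"api": "step_arm", "payload": {"series": [[[0, 0, 0, 0.01, 0, 0.04, 1], [0, 0, 0, 0.01, 0, 0.04, 1], [0, 0, 0, 0.01, 0, 0.04, 1], [0, 0, 0, 0.01, 0, 0.03, 1], [0, 0, 0, 0, 0, 0, 1]]]}}

```text
clock: 23.05
eef_pos: [579.9, -169.0, 40.4]
tool_rot: [3.14, -0.01, -2.839]
force: [-10.2, -3.0, 8.3]
width: -0.1
gripper_force: 6.7
```

Run:
```python
from h import *
from cell import ctrl
s=ctrl.read_state();print(s["clock"],s["eef_pos"],s["force"])
for n in("scene","side","wrist"):
  p=snap(ctrl,n,n+"9")
  print(n,[(x["centre"],x["score"]) for x in ctrl.recognise(p,"ring_far")[:2]],"shut",proj(p,[529.3,-185.5,49]),"at1.0",proj(p,[529.3+61,-185.5+19,81]))
```

```text
23.05 [ 579.88714505 -169.0282419    40.42931831] [-10.21670885  -2.96405721   8.31719057]
scene [([173.9, 210.9], 0.49), ([284.6, 186.3], 0.35)] shut [[193.05278272 230.65952395]] at1.0 [[209.44583302 238.02698663]]
side [([326.3, 154.7], 0.57), ([347.0, 170.1], 0.23)] shut [[330.67150767 168.39864601]] at1.0 [[309.34078489 160.43864892]]
wrist [([224.0, 202.5], 0.89)] shut [[270.85901086 149.40611076]] at1.0 [[270.79015809 301.84242328]]
```

Request:
{"api": "step_arm", "payload": {"series": [[[0, 0, 0, 0.01, 0, -0.04, 1], [0, 0, 0, 0, 0, -0.08, 1], [0, 0, 0, 0, 0, -0.1, 1], [0, 0, 0, 0, 0, -0.1, 1], [0, 0, 0, 0, 0, -0.1, 1], [0, 0, 0, 0, 0, -0.1, 1], [0, 0, 0, 0, 0, -0.1, 1], [0, 0, 0, 0, 0, 0, 1], [0, 0, 0, 0, 0, 0, 1], [0, 0, 0, 0, 0, 0, 1]]]}}

```text
clock: 24.35
eef_pos: [584.0, -167.3, 134.1]
tool_rot: [3.141, -0.0, -2.837]
force: [-0.1, 0.0, -0.4]
width: -0.1
gripper_force: 0.0
```

Run:
```python
from h import *
from cell import ctrl
s=ctrl.read_state();print(s["clock"],s["eef_pos"],s["tool_rot"],s["force"])
D0=pickle.load(open("pics/d8.pkl","rb"))["img"].astype(int)
p=snap(ctrl,"side","d10",(285,95,365,175),4)
q=snap(ctrl,"wrist","w10")
# open-ring arc match against the seated picture: dark wire contrast along predicted ring for each angle
t=np.linspace(-2,2,60);u=np.array([.954,.301,0]);y=np.array([-.301,.954,0])
from scipy.ndimage import map_coordinates as mc
for n,pp in(("side0",pickle.load(open("pics/d8.pkl","rb"))),("side",p),("wrist",q)):
  im=cv2.cvtColor(pp["img"],cv2.COLOR_RGB2GRAY).astype(float);out=[]
  for a in np.arange(0,2.0,.12):
    b=.349-a;e=u*np.cos(b)+np.array([0,0,np.sin(b)]);v=[]
    for r in(33,40,47):
      X=np.array([529.3,-185.5,129])+40*e+r*(np.outer(np.cos(t),e)+np.outer(np.sin(t),y));g=proj(pp,X);v.append(mc(im,[g[:,1],g[:,0]],order=1,mode='nearest'))
    out.append(round(float(np.mean((v[0]+v[2])/2-v[1])),1))
  print(n,out)
```

```text
24.35 [ 583.96220766 -167.3215819   134.09457055] [ 3.14113646e+00 -2.37596507e-04 -2.83692040e+00] [-0.14834233  0.0136748  -0.3552163 ]
side0 [17.8, -1.8, 1.5, 0.4, -2.3, 2.9, -3.5, 0.5, -1.3, -1.2, 2.8, 1.9, 4.7, 3.4, -1.7, -0.4, 1.4]
side [4.1, 1.1, 3.5, 0.9, -2.4, 1.3, -6.7, -8.6, 5.6, 3.6, -0.2, -2.1, -1.3, 1.3, 1.0, -1.5, -0.6]
wrist [-4.5, -1.1, 3.2, 3.4, 0.1, 0.9, -0.5, 0.2, 45.1, 16.0, 9.3, -0.2, -1.2, -4.1, -21.6, -17.5, -23.4]
```

```bash
cat >> h.py <<'E'
from scipy.ndimage import map_coordinates as mc
def ringscan(pp,A,z=129,c=(529.3,-185.5)):
    t=np.linspace(-2,2,60);u=np.array([.954,.301,0]);y=np.array([-.301,.954,0])
    im=cv2.cvtColor(pp["img"],cv2.COLOR_RGB2GRAY).astype(float);out=[]
    for a in A:
        b=.349-a;e=u*np.cos(b)+np.array([0,0,np.sin(b)]);v=[]
        for r in(33,40,47):
            g=proj(pp,np.array([*c,z])+40*e+r*(np.outer(np.cos(t),e)+np.outer(np.sin(t),y)));v.append(mc(im,[g[:,1],g[:,0]],order=1,mode='nearest'))
        out.append(round(float(np.mean((v[0]+v[2])/2-v[1])),1))
    return out
E
python3 - <<'E'
from h import *
from cell import ctrl
A=np.arange(.7,1.3,.04);L=lambda n:pickle.load(open(f"pics/{n}.pkl","rb"))
S=snap(ctrl,"scene","s10")
print(A)
for n in("w10","d10","s10","w8"): print(n,ringscan(L(n),A))
for p,n in((S,"s"),(L("d10"),"d"),(L("w10"),"w")): 
  try: print(n,[(x["centre"],x["score"]) for x in ctrl.recognise(p,"ring_far")[:2]])
  except Exception as e: print(e)
  b=.349-1; print(proj(p,np.array([529.3,-185.5,129])+80*np.array([.954*np.cos(b),.301*np.cos(b),np.sin(b)])))
E
```

```text
[0.7  0.74 0.78 0.82 0.86 0.9  0.94 0.98 1.02 1.06 1.1  1.14 1.18 1.22
 1.26 1.3 ]
w10 [-0.9, -0.3, 0.9, 0.7, -0.9, 6.3, 35.6, 50.1, 25.5, 13.5, 14.4, 6.8, 8.2, 9.3, 8.0, 2.2]
d10 [-5.6, -7.5, -8.3, -8.7, -7.7, -2.9, 3.5, 7.1, 7.0, 4.8, 2.3, 0.7, 0.1, -0.6, -1.2, -1.6]
s10 [3.0, 4.5, 6.5, 9.0, 11.8, 14.0, 15.5, 16.2, 15.8, 14.6, 12.5, 8.9, 4.4, 1.1, -2.4, -4.3]
w8 [12.6, 13.4, 12.6, 10.5, 8.5, 7.8, 7.6, 5.8, 2.4, -0.4, -3.0, -6.0, -4.7, -0.2, -8.5, -6.6]
s []
[[209.46391038 238.00510551]]
d []
[[309.42314391 160.61915176]]
w [([276.6, 219.0], 0.92)]
[[271.10819687 222.59500873]]
```

Request:
{"api": "step_arm", "payload": {"series": [[[0, 0, 0, -0.085, 0, 0, 1], [0, 0, 0, 0, 0, 0, 1], [0, 0, 0, 0, 0, 0.15, 1], [0, 0, 0, 0, 0, 0.15, 1], [0, 0, 0, 0, 0, 0.12, 1], [0, 0, 0, 0, 0, 0.08, 1], [0, 0, 0, 0, 0, 0.05, 1], [0, 0, 0, 0, 0, 0, 1], [0, 0, 0, 0, 0, 0, 1]]]}}

```text
clock: 25.55
eef_pos: [596.7, -164.0, 52.5]
tool_rot: [-3.141, 0.001, -2.837]
force: [0.3, 0.7, 0.1]
width: 0.1
gripper_force: 0.0
```

Request:
{"api": "step_arm", "payload": {"series": [[[0, 0, 0, 0, 0, 0.03, 1], [0, 0, 0, 0, 0, 0.03, 1], [0, 0, 0, 0, 0, 0.03, 1], [0, 0, 0, 0, 0, 0, 1]]]}}

```text
clock: 25.95
eef_pos: [595.7, -163.6, 37.8]
tool_rot: [3.141, -0.001, -2.837]
force: [-0.3, 0.8, -0.4]
width: -0.1
gripper_force: 0.0
```

Run:
```python
from h import *
from cell import ctrl
s=ctrl.read_state();print(s["clock"],s["eef_pos"],s["force"])
A=np.arange(.9,2.0,.06);print(A)
for n in("scene","side","wrist"):print(n,ringscan(snap(ctrl,n,n+"11"),A))
```

```text
25.95 [ 595.67758584 -163.64339345   37.79778117] [-0.28971392  0.83308711 -0.43846835]
[0.9  0.96 1.02 1.08 1.14 1.2  1.26 1.32 1.38 1.44 1.5  1.56 1.62 1.68
 1.74 1.8  1.86 1.92 1.98]
scene [6.4, 5.4, 4.9, 5.0, 5.2, 4.6, 3.8, 3.4, 3.1, 2.3, 1.5, 0.9, 0.4, 0.3, 0.1, 0.4, 1.7, 2.5, 0.0]
side [0.1, 2.9, 4.1, -0.5, 0.2, 2.3, 1.7, 0.2, -0.5, -0.1, 0.1, 0.0, 2.4, 1.8, 1.7, 2.2, 2.2, 2.1, 1.0]
wrist [3.1, 5.9, -3.6, -3.5, 1.0, 2.2, -2.3, 2.2, 4.5, 0.4, 1.0, 0.4, 0.1, 13.0, 4.5, 6.1, 5.5, 10.0, 5.9]
```

Request:
{"api": "step_arm", "payload": {"series": [[[0, 0, 0, 0, 0, -0.1, 1], [0, 0, 0, 0, 0, -0.2, 1], [0, 0, 0, 0, 0, -0.25, 1], [0, 0, 0, 0, 0, -0.3, 1], [0, 0, 0, -0.2, 0, -0.2, 1], [0, 0, 0, -0.3, 0, 0, 1], [0, 0, 0, -0.3, 0, 0, 1], [0, 0, 0, 0, 0, 0, 1], [0, 0, 0, 0, 0, 0, 1], [0, 0, 0, 0, 0, 0, 1]]]}}

```text
clock: 27.1
eef_pos: [709.6, -128.9, 196.5]
tool_rot: [-3.141, -0.001, -2.838]
force: [-0.5, 0.2, -0.5]
width: -0.1
gripper_force: 0.0
```

Run:
```python
from h import *
from cell import ctrl
s=ctrl.read_state();print(s["clock"],s["eef_pos"],s["force"])
A=np.arange(0,2.05,.06);print(A)
for n in("scene","side","wrist"):
  p=snap(ctrl,n,n+"12");print(n,ringscan(p,A),[(x["centre"],x["score"]) for x in ctrl.recognise(p,"ring_far")[:2]],"shut",proj(p,[529.3,-185.5,49]),"lateral shut",proj(p,[529.3-40*.301,-185.5+40*.954,89]),"pintop",proj(p,[529.3,-185.5,163]))
```

```text
27.1 [ 709.56098577 -128.94011174  196.51730599] [-0.47525482  0.2197803  -0.4930862 ]
[0.   0.06 0.12 0.18 0.24 0.3  0.36 0.42 0.48 0.54 0.6  0.66 0.72 0.78
 0.84 0.9  0.96 1.02 1.08 1.14 1.2  1.26 1.32 1.38 1.44 1.5  1.56 1.62
 1.68 1.74 1.8  1.86 1.92 1.98 2.04]
scene [-0.1, -1.1, -0.1, 2.9, 3.9, 5.3, 8.0, 9.2, 7.3, 3.9, 1.2, -0.6, -1.4, -1.4, -0.5, 1.1, 2.9, 4.9, 6.3, 5.7, 1.4, -4.5, -7.8, -5.9, -1.5, 1.8, 1.5, -1.5, -2.1, 2.2, 4.3, 8.0, 9.1, 7.5, 9.9] [([184.5, 219.7], 0.5)] shut [[193.05278272 230.65952395]] lateral shut [[201.460812   212.60986763]] pintop [[186.24374131 207.53954794]]
side [1.1, 0.8, 0.6, 1.4, 3.6, 4.1, -1.1, -6.1, -2.5, 4.1, 5.0, 1.2, -2.3, -2.9, -0.5, 0.8, -1.7, -1.9, 0.9, 2.8, 2.5, 1.5, 1.2, 1.6, 2.4, 2.9, 3.0, 4.1, 2.9, 1.6, 1.4, 1.8, 2.3, 1.2, 0.6] [] shut [[330.67150767 168.39864601]] lateral shut [[333.89598341 165.63075049]] pintop [[333.67884368 135.24676086]]
wrist [-0.7, -1.0, -0.0, 0.3, 1.2, 1.7, 1.5, 1.6, 1.8, 1.9, 2.0, 2.1, 2.2, 2.0, 1.5, 1.0, 1.2, 2.4, 4.1, 5.0, 4.3, 3.4, 3.2, 3.5, 3.7, 3.8, 3.8, 3.8, 3.7, 3.7, 3.6, 3.5, 3.4, 3.2, 3.0] [] shut [[272.32397739 -54.53993328]] lateral shut [[331.50706811 -78.29580289]] pintop [[ 271.41903524 -149.53960484]]
```

Run:
```python
from h import *
P0=pickle.load(open("p0.pkl","rb"));np.set_printoptions(linewidth=200)
u=np.array([.954,.301,0]);y=np.array([-.301,.954,0]);A=np.arange(1.2,2.1,.08);print(A.round(2))
for n in("scene","side"):
  p=pickle.load(open(f"pics/{n}12.pkl","rb"));f=lambda q:cv2.cvtColor(q["img"],cv2.COLOR_RGB2GRAY).astype(float)
  d=f(p)-f(P0[n])
  for nm,t in(("+y",np.linspace(.4,2.3,30)),("-y",-np.linspace(.4,2.3,30)),("far",np.linspace(-.4,.4,15))):
    o=[]
    for a in A:
      b=.349-a;e=u*np.cos(b)+np.array([0,0,np.sin(b)])
      g=proj(p,np.array([529.3,-185.5,129])+40*e+40*(np.outer(np.cos(t),e)+np.outer(np.sin(t),y)));o.append(np.abs(mc(d,[g[:,1],g[:,0]],order=1)).mean())
    print(n,nm,np.array(o).round(0))
  print("changed px near:",(np.abs(d)[190:250,150:240] if n=="scene" else np.abs(d)[130:190,290:380]).__gt__(20).sum())
  m=np.abs(d)>15
  r=(slice(200,245),slice(165,225)) if n=="scene" else (slice(132,185),slice(300,360))
  print("\n".join("".join("#" if v else "." for v in row) for row in m[r]))
```

```text
[1.2  1.28 1.36 1.44 1.52 1.6  1.68 1.76 1.84 1.92 2.   2.08]
scene +y [11. 11. 12. 12. 12. 13. 14. 16. 21. 32. 25. 21.]
scene -y [4. 5. 5. 5. 4. 4. 3. 1. 1. 1. 1. 2.]
scene far [ 3.  4.  5.  5.  4.  4.  2. 18.  6. 10.  4.  4.]
changed px near: 2062
####.....######.#......................................#####
###.....#######........................................#####
##.....########........................................#####
#.....########.........................................#####
.....########........###...............................#####
....########......##.####...............................####
...########.......###.####..............................####
..########...##..######.###.............................####
.########...####.#########..............................####
########....####.#########.....####......................###
#######....#####.##########...#######....................###
######...####################..######.....................##
#####...######################.....###....................##
####....######################......##...................
[... 4624 characters left out ...]
.............................
..............................###...........................
..............................###...........................
............................................................
............................................................
............................................................
...............................####.........................
...............................###..........................
...............................###..........................
................................##..........................
................................##..........................
............................................................
```

```bash
python3 -c "
from cell import ctrl
print(ctrl.finish_job())"
```

```text
the job is handed in; nothing more can be done
None
```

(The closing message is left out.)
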